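# Clamp a pipe fitting under a keyhole retaining bar

### The job

Lay the brass flanged fitting in the two V saddles of the clamping fixture, and let go of it. Then lay the retaining bar across the two blue pillars over it, the wide ends of its two keyholes down over the stud heads (either way round), and slide the bar along its length until it is fully home and locked under both heads. Leave the other things on the bench where they are.

Things in the scene. Friction and masses are not known exactly. Their poses are not given: they have to be found in the camera images.
- fitting_mid (a point): Brass flanged fitting lying on the bench, 110 mm long: tube 30 mm in diameter along its x axis (90 mm of it bare), a square flange 42 x 42 x 10 mm at each end, both ends alike. About 0.3 kg. This point is its centre, on the tube axis, 21 mm above the underside.
- fitting: The same brass fitting; origin 21 mm below its centre (centre of the underside), x along the tube.
- bar_grip (a point): Retaining bar lying flat: aluminium, 240 (x) x 46 (y) x 6 mm thick, about 0.25 kg, a through keyhole near each end. An orange grip rib stands on its middle, 60 mm long (x), 18 mm wide (y), from 6 to 40 mm above the underside. This point is the middle of the rib, 23 mm above the underside. Slots of both keyholes point to the bar's +x.
- hole1 (a point): Centre of the wide end (about 26 mm across) of the bar's first keyhole, on the underside, 96.5 mm from the bar's middle towards -x. Same axes as the bar. From it a slot 10 mm wide runs towards +x; it stops a stud's stem 24 mm from this point.
- hole2 (a point): The same for the second keyhole, on the underside, 73.5 mm from the bar's middle towards +x (170 mm from hole1).
- slot1 (a point): Locked position in the first keyhole's slot, on the underside: 23 mm towards +x from hole1, 1 mm short of where the stem stops.
- slot2 (a point): The same in the second keyhole: 23 mm towards +x from hole2.
- fixture: Clamping fixture fixed to the bench: dark steel base 120 (x) x 220 (y) x 12 mm, two blue pillars 34 x 34 mm at y = +85 and -85 mm with tops 66 mm above the bench, two aluminium V saddles between them. Origin: centre of the underside. x runs along the line where the tube lies in the saddles, y from pillar to pillar.
- saddles (a point): Where the fitting's centre lies when seated: the fixture's middle, 48 mm above the bench; the tube's top is then 3 mm below the pillar tops. The saddles are 90 degree Vs in 8 mm plates at x = +36 and -36 mm, mouths 48 mm wide, tops 51 mm above the bench. The flanges hang just outside the plates, with 5 mm of play either way. Axes as the fixture.
- studA (a point): Foot of the headed stud on the pillar at +y of the fixture: centre of the pillar's top, 66 mm above the bench. Stem 6 mm in diameter; round brass head 16 mm in diameter, its underside 9 mm and its top 14 mm above the pillar top. The bar, 6 mm thick, lies on the pillar top, below the head.
- studB (a point): The same for the pillar at -y of the fixture, 170 mm from studA.
- bottle: White plastic bottle, closed, 56 mm diameter, 150 mm tall, standing. Origin: centre of its underside, at bench level. A bystander: leave it alone.
- carton: Small closed cardboard carton standing upright, 50 x 50 x 90 mm tall. Origin: centre of its underside, at bench level. A bystander: leave it alone.
- screwdriver: Screwdriver, 170 mm long, about 30 mm thick, lying along its x axis. Origin near its middle. A bystander: leave it alone.
- foam: Pink foam block 140 x 45 x 30 mm, long along its x axis. Origin: centre of its underside, at bench level. A bystander: leave it alone.
- jar: Small clear jar with grey cap, 48 mm diameter, 50 mm tall. Origin: centre of its underside, at bench level. A bystander: leave it alone.
- tape: Yellow roll (ring), 70 mm outside diameter, 25 mm tall, lying flat. Origin: centre of its underside, at bench level. A bystander: leave it alone.
- oil: Slim amber bottle with a red cap, 32 mm diameter, 100 mm tall, standing close beside the retaining bar. Origin: centre of its underside, at bench level. A bystander: leave it alone.
- plug: Black plastic plug, 34 mm diameter, 32 mm tall, standing close beside the brass fitting. Origin: centre of its underside, at bench level. A bystander: leave it alone.
There are look-alikes about, which are no part of the job. Of the things that look like the part that bears bar_grip, the larger one is meant.

How it is judged:
By the outcome, as a careful person would: the job done as asked, in the order asked, and still so for the second after the job is handed in, with the robot touching nothing.
It also fails if it takes over 64 s, if anything falls off the work surface, if the arm or the gripper's body presses on something with over 40 N, if the wrist force passes 120 N, or if a joint passes its speed limit or range.

### The arm

A 6-joint arm with a two-finger parallel gripper is mounted at the origin on the work surface. World frame = base frame: x ahead of the robot, y to its left, z up, the work surface at z = 0. Lengths are in m, angles in rad, forces in N, time in s.
With the tool pointing down it reaches from about 0.375 to 0.975 m from the base axis. Payload 3.8 kg.
Tool frame: the origin (TCP) lies on the centre line of the jaws, within the pads' length; the fingertips stand 8 mm ahead of it and the grasp point (between the pads) lies 11 mm behind it; z points along the fingers, y is the direction in which the jaws open and shut (so a half turn about z gives the same grasp; the last joint's range is limited). The gripper opens to 85 mm and grips with 20 to 120 N. Pads are 22 mm wide; open, the fingers measure 114 mm over their backs; the gripper's body (76 mm by 85 mm) begins 54 mm behind the grasp point. The pads swing forward as they close: fully open they stand 13 mm farther back than shut.
Start: joints at [-1.175, 0.264, 1.604, -0, 1.274, -0.037], TCP at [0.283, -0.613, 0.239] pointing down, gripper open.
Joint ranges: [-2.63, 2.63], [-0.94, 2.18], [0.31, 2.57], [-1.31, 4.45], [0, 2.66], [-2.55, 2.55]. Speed limits (rad/s): [2.57, 2.57, 3.14, 3.14, 3.14, 3.14].

### API

Orientations are given as a rotation vector (axis times angle).
In Python, from workcell import bot gives the robot as it stands.
- The arm moves only by the tool arm_command, never from a script. Its arguments are lists of equal length, an entry for each row: "slide": the shift along the tool's x, y, z in m, a list of three; "angular": the turn, a rotation vector about the tool's x, y, z in degrees, a list of three; "hand": the finger opening in m, from 0 to 0.0854. A call has exactly 8 rows; each row shifts and turns the pose as measured when the row begins, along the tool's axes as they then stand; what a row does not reach is not made up. A row lasts 1/10 s, in which the tool goes at most 50 mm and 8.59 degrees, less where a joint would pass 70% of its speed; a pose out of reach is approached as far as the arm can. A call is refused whole if a number of a shift passes 0.05 or a number of a turn 8.59, either way. A call with a gripper value outside its range is refused whole. The fingers move at their own pace and stop on an object; "squeeze" is the grip in N (left out, the last holds). Time passes only in rows, so rows that do not move let the fingers close, or fill a call up. It gives the time, the measured TCP pose, the force and the opening at its end, in the units of the state.
- bot.read_state(): the state, without advancing time (a new reading comes with each control period).
- bot.read_camera(name): name is "scene" or "top"; returns the picture (420x560x3 uint8, red, green, blue); there is no depth.
- bot.get_calibration(name): a dict with "fx", "fy", "cx", "cy" (pixels), "R" (3x3) and "t" (3): a world point X has camera coordinates R X + t. Camera axes: x right, y down, z forward; pixel columns grow to the right and rows downward; lengths in m; the calibration is good to about 2 mm. A picture is of the moment at which its call begins. get_calibration takes no time and is no camera call.
- bot.finish_job(): hands the job in, once; it reports no verdict.
The state is a dict: "time": time; "q": joint angles; "joint_vel": joint speeds; "joint_torque": joint torques, N m; "tool_pos": TCP position; "tcp_rot": TCP orientation; "wrist_force": force on the tool from outside, world axes, zero at the start; "torque": the same for the moment, N m; "width": opening from 0.0 (shut) to 1.0 (fully open).
Only numpy, scipy, OpenCV 4.12 (cv2) and the standard library are available. Lean on these libraries where they do the work, as an engineer would, in place of code of your own. Each camera call takes 0.05 s, during which the arm holds its last target.

## Working session

There is one attempt and no reset: what is moved stays moved. The work goes in short steps, Python scripts to look and compute and a tool call to move; the robot and the scene stay as the last step left them, time stands still between calls to the robot, and variables do not carry over. Pictures are saved under pics/ and viewed, and the job is handed in when it is done.

Besides the shell and the picture viewer there is one more tool, called after "Request:" as name(argument=value, ...) on one line, values as JSON. arm_command: Moves the arm, as the interface text tells. Its arguments: {"type":"object","properties":{"slide":{"type":"array","items":{"type":"array","items":{"type":"number"}}},"angular":{"type":"array","items":{"type":"array","items":{"type":"number"}}},"hand":{"type":"array","items":{"type":"number"}},"squeeze":{"type":"number"}},"required":["slide","angular","hand"]}

```bash
mkdir -p pics
python3 - <<'E'
from workcell import bot
import cv2
for n in("scene","top"):
    im=bot.read_camera(n); cv2.imwrite(f"pics/{n}0.png",im[:,:,::-1]); 
    c=bot.get_calibration(n); print(n,c)
print(bot.read_state())
E
ls
```

```text
scene {'fx': 522.069183557587, 'fy': 522.069183557587, 'cx': 279.1732118770814, 'cy': 206.070548686431, 'R': array([[-3.09071374e-01,  9.51038807e-01,  2.70343771e-04],
       [ 7.51431224e-01,  2.44376538e-01, -6.12887611e-01],
       [-5.82945968e-01, -1.89222872e-01, -7.90170047e-01]]), 't': array([ 0.16324802, -0.32340429,  1.82097213])}
top {'fx': 422.8770273172342, 'fy': 422.8770273172342, 'cx': 279.17488970342384, 'cy': 211.01254739498347, 'R': array([[ 0.00514023, -0.99998456, -0.00211073],
       [-0.994807  , -0.00489904, -0.10166137],
       [ 0.10164946,  0.00262233, -0.99481682]]), 't': array([0.00244452, 0.48609686, 1.2681343 ])}
{'time': 0.1, 'q': array([-1.17488844e+00,  2.64694663e-01,  1.60524657e+00,  1.75735296e-05,
        1.27367789e+00, -3.69123083e-02]), 'joint_vel': array([-1.20170950e-03, -1.87616059e-03, -2.92206762e-03, -7.29243673e-05,
        7.18100601e-04, -8.28830661e-04]), 'joint_torque': array([ 7.72671283e-04, -5.16705894e+01, -3.68589520e+01, -3.93447408e-05,
        6.33816817e-03,  3.39980886e-06]), 'tool_pos': array([ 0.28286605, -0.61216699,  0.23807021]), 'tcp_rot': array([-3.06636505e+00, -6.74141301e-01,  5.42001797e-04]), 'wrist_force': array([-0.11816975,  0.50711381, -0.83245624]), 'torque': array([-0.01505277,  0.01370581,  0.02188169]), 'width': 0.9991273210874121}
pics
```

View pics/scene0.png

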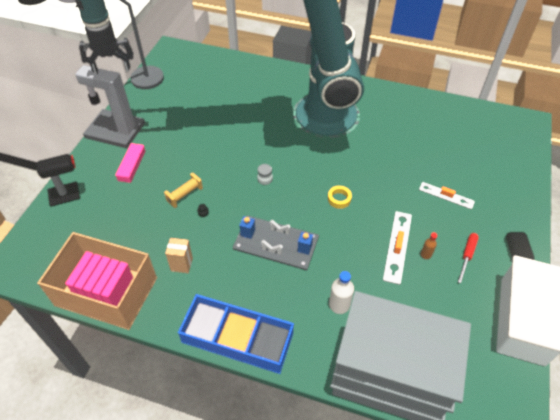

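View pics/top0.png

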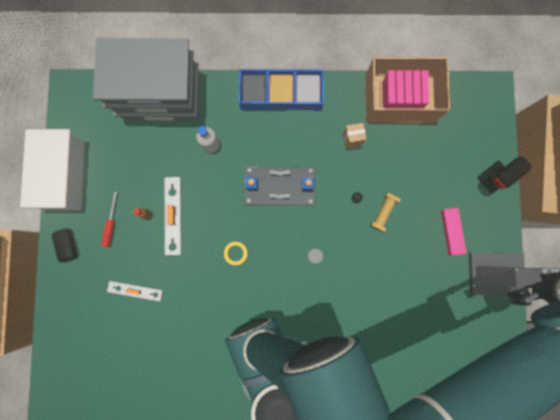

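The top view shows two bars with orange ribs: a large one at (172,215) and a small one at (134,291). The large one is the retaining bar. The only brass fitting is at (386,212), with the plug at (357,197). The fixture is at (280,186), with its pillars left and right. I'll confirm with enlarged crops.

Run:
```python
import cv2,numpy as np
t=cv2.imread("pics/top0.png"); s=cv2.imread("pics/scene0.png")
a=cv2.resize(t[160:310,95:225],None,fx=4,fy=4,interpolation=cv2.INTER_CUBIC)[:600]
b=cv2.resize(t[150:240,235:415],None,fx=4.4,fy=4.4,interpolation=cv2.INTER_CUBIC)
cv2.imwrite("pics/cropbar.png",a);cv2.imwrite("pics/cropfit.png",b)
cv2.imwrite("pics/cropscene.png",cv2.resize(s[165:290,155:330],None,fx=4.5,fy=4.5,interpolation=cv2.INTER_CUBIC))
```

```text
(no output)
```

View pics/cropbar.png

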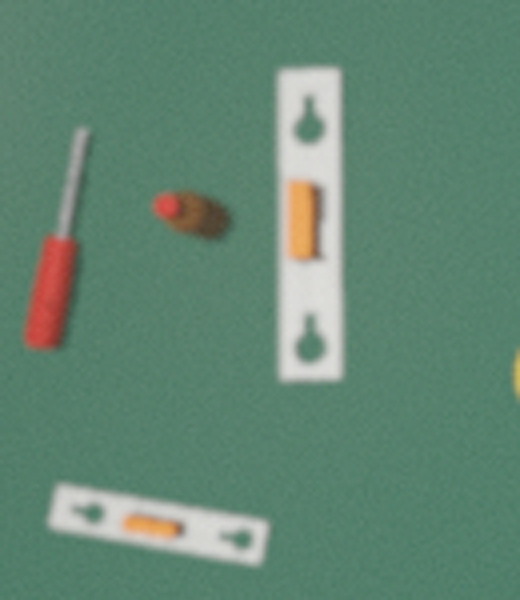

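View pics/cropfit.png

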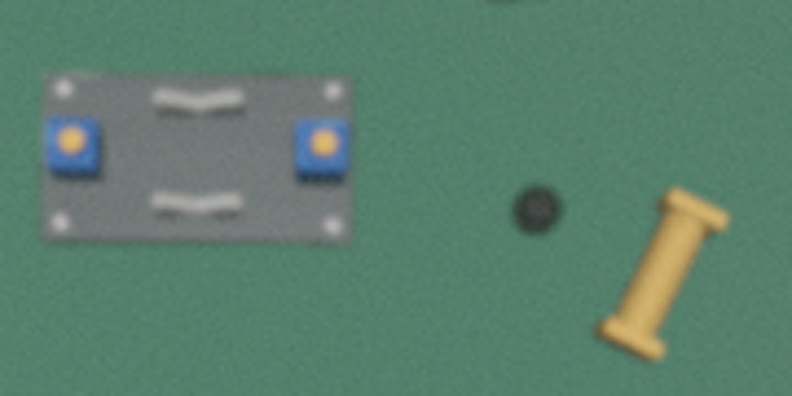

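View pics/cropscene.png

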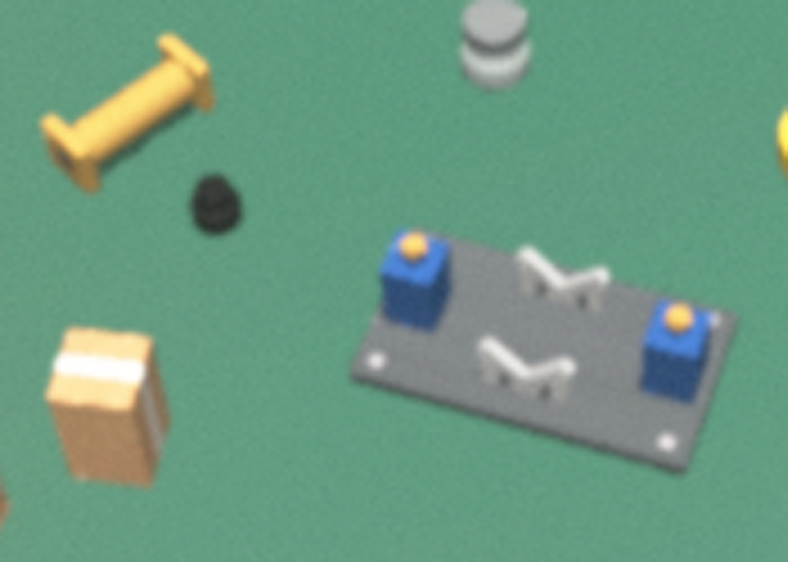

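Confirmed: the large bar is the one in crop 1, at about (310,225). Its slots point up in the image, towards world +x. The smaller look-alike is at lower left. Crop 2 shows the brass fitting at lower right with the plug beside it. Now I'll measure both.

```bash
cat > h.py <<'E'
import numpy as np,cv2
from workcell import bot
C={n:bot.get_calibration(n) for n in("scene","top")}
def ray(n,p):
    c=C[n];d=np.array([(p[0]-c["cx"])/c["fx"],(p[1]-c["cy"])/c["fy"],1.]);R=c["R"]
    return -R.T@c["t"],R.T@d
def plane(n,p,z):
    o,d=ray(n,p);return o+d*(z-o[2])/d[2]
def proj(n,X):
    c=C[n];q=c["R"]@np.asarray(X,float)+c["t"];return np.array([c["fx"]*q[0]/q[2]+c["cx"],c["fy"]*q[1]/q[2]+c["cy"]])
def tri(ps,pt):
    P=[np.diag([1,1,1]).dot(np.array([[C[n]["fx"],0,C[n]["cx"]],[0,C[n]["fy"],C[n]["cy"]],[0,0,1]]))@np.c_[C[n]["R"],C[n]["t"]] for n in("scene","top")]
    X=cv2.triangulatePoints(P[0],P[1],np.array(ps,float).reshape(2,1),np.array(pt,float).reshape(2,1));return (X[:3]/X[3]).ravel()
def hsv(im):return cv2.cvtColor(im,cv2.COLOR_BGR2HSV)
def blobs(mask,amin=8):
    n,l,st,ce=cv2.connectedComponentsWithStats(mask.astype(np.uint8))
    return [(st[i][4],ce[i].round(2),st[i][:4],l==i) for i in range(1,n) if st[i][4]>=amin]
def axis(m,w=None):
    M=cv2.moments(m.astype(np.uint8),True);return np.array([M['m10'],M['m01']])/M['m00'],0.5*np.arctan2(2*M['mu11'],M['mu20']-M['mu02'])
E
python3 - <<'E'
from h import *
for n in("scene","top"):
    im=cv2.imread(f"pics/{n}0.png");h=hsv(im).astype(int);H,S,V=h[...,0],h[...,1],h[...,2]
    for nm,m in(("brass/orange",(H>8)&(H<28)&(S>110)&(V>110)),("blue",(H>100)&(H<125)&(S>130)&(V>60)),("white",(S<40)&(V>170))):
        for a,c,b,_ in blobs(m,12):
            if 120<c[1]<310 and 95<c[0]<500 : print(n,nm,a,c,b)
E
```

```text
scene brass/orange 418 [183.76 189.14] [165 173  37  34]
scene brass/orange 98 [447.76 191.39] [441 187  15  10]
scene brass/orange 97 [339.88 192.07] [331 188  18  13]
scene brass/orange 109 [337.89 202.81] [328 191  23  17]
scene brass/orange 12 [246.5 219.5] [245 218   4   4]
scene brass/orange 127 [398.6 242. ] [394 231  10  22]
scene brass/orange 3793 [ 96.45 280.15] [ 40 234 112  94]
scene brass/orange 15 [305.4 235.4] [304 234   4   4]
scene brass/orange 171 [428.87 247.92] [422 239  14  20]
scene brass/orange 30 [174.57 257.07] [170 255  11   6]
scene blue 187 [246.8  228.16] [240 219  14  18]
scene blue 169 [304.41 243.91] [299 233  13  20]
scene blue 106 [344.66 276.05] [339 271  12  12]
scene white 98 [264.43 168.46] [258 164  14  10]
scene white 52 [264.73 178.67] [258 175  14   7]
scene white 437 [446.64 195.43] [419 182  56  27]
scene white 1024 [396.88 248.77] [383 211  29  74]
scene white 83 [279.25 225.06] [270 220  21  10]
scene white 91 [271.18 245.03] [261 240  22  10]
scene white 94 [176.67 246.21] [167 243  20   7]
scene white 12 [238.33 244.75] [237 243   4   4]
scene white 65 [463.08 270.4 ] [459 258   9  25]
scene white 13 [302.62 262.62] [301 261   4   4]
top brass/orange 356 [384.82 211.53] [372 194  27  37]
top brass/orange 107 [170.48 214.58] [168 206   6  18]
top brass/orange 41 [141.56 212.8 ] [137 209   8   8]
top brass/orange 243 [235.35 253.13] [224 242  24  23]
top brass/orange 38 [132.66 291.13] [127 289  13   5]
top blue 64 [201.92 130.23] [198 126   9  10]
top blue 51 [252.35 185.06] [246 178  11  11]
top blue 46 [306.63 186.09] [303 179  11  11]
top white 73 [204.7  138.78] [197 129  16  15]
top white 73 [355.68 131.95] [347 129  18   7]
top white 892 [172.47 215.82] [164 177  17  78]
top white 469 [134.42 290.6 ] [107 281  55  20]
```

```bash
cat >> h.py <<'E'
def wcent(im,box,f):
    x,y,w,h=box;hv=hsv(im[y:y+h,x:x+w]).astype(float);W=f(hv,im[y:y+h,x:x+w].astype(float));yy,xx=np.mgrid[y:y+h,x:x+w]
    return np.array([(W*xx).sum(),(W*yy).sum()])/W.sum()
head=lambda hv,im:np.clip((im[...,2]-im[...,0]-10)/80,0,1)   # warm colours
E
python3 - <<'E'
from h import *
I={n:cv2.imread(f"pics/{n}0.png") for n in C}
hp={}
for nm,bs,bt in(("L",(241,212,12,14),(302,177,12,11)),("R",(299,228,13,13),(245,177,12,11))):
    ps=wcent(I["scene"],bs,head);pt=wcent(I["top"],bt,head);X=tri(ps,pt);hp[nm]=X
    print("head",nm,ps,pt,X,plane("top",pt,.0775),plane("scene",ps,.0775),"rep",proj("top",X)-pt,proj("scene",X)-ps)
print("stud dist",np.linalg.norm(hp["L"]-hp["R"]))
# fixture base from top: grey outline
def big(n,f,box,name):
    x,y,w,h=box;hv=hsv(I[n]).astype(int);m=f(hv[...,0],hv[...,1],hv[...,2],I[n].astype(int));z=np.zeros_like(m);z[y:y+h,x:x+w]=m[y:y+h,x:x+w]
    b=max(blobs(z),key=lambda t:t[0]);mm=b[3].astype(np.uint8)
    mm=cv2.morphologyEx(mm,cv2.MORPH_CLOSE,np.ones((5,5)))
    cs,_=cv2.findContours(mm,0,2);c=max(cs,key=cv2.contourArea);f=np.zeros_like(mm);cv2.drawContours(f,[c],-1,1,-1)
    ce,th=axis(f);r=cv2.minAreaRect(c);print(name,n,ce,np.degrees(th),r,f.sum());return ce,th,r,f
nong=lambda H,S,V,I:~((H>60)&(H<95)&(S>55))
warm=lambda H,S,V,I:(I[...,2]-I[...,0]>25)&(I[...,2]>I[...,1]-5)
f=[big(n,warm,b,"fitting") for n,b in(("scene",(158,168,50,42)),("top",(366,188,40,48)))]
X=tri(f[0][0],f[1][0]);print("fit",X,plane("top",f[1][0],.021),plane("scene",f[0][0],.021))
for n,k in(("top",1),("scene",0)):
    ce,th=f[k][0],f[k][1];d=np.array([np.cos(th),np.sin(th)]);a=plane(n,ce-8*d,.021);b=plane(n,ce+8*d,.021);print("yaw",n,np.degrees(np.arctan2((b-a)[1],(b-a)[0])))
r=[big(n,lambda H,S,V,I:(I[...,2]-I[...,0]>60),b,"rib") for n,b in(("scene",(388,226,22,32)),("top",(163,198,18,34)))]
print("rib",tri(r[0][0],r[1][0]),plane("top",r[1][0],.023),plane("scene",r[0][0],.023))
p=[big(n,lambda H,S,V,I:((S<60)&(V>130))|(I[...,2]-I[...,0]>60),b,"bar") for n,b in(("scene",(378,205,40,84)),("top",(160,172,26,88)))]
print("bar",tri(p[0][0],p[1][0]))
for n,k in(("top",1),("scene",0)):
    ce,th=p[k][0],p[k][1];d=np.array([np.cos(th),np.sin(th)]);a=plane(n,ce-30*d,.005);b=plane(n,ce+30*d,.005);print("bar",n,plane(n,p[k][2][0],.005),"yaw",np.degrees(np.arctan2((b-a)[1],(b-a)[0])))
g=big("top",nong,(238,158,86,54),"base")
bp=cv2.boxPoints(g[2]);print(np.array([plane("top",q,.012) for q in bp]).round(4),plane("top",g[0],.012))
v=I["top"].copy()
for q in(f[1],r[1],p[1],g): cv2.drawContours(v,[np.intp(cv2.boxPoints(q[2]))],-1,(0,0,255),1)
cv2.imwrite("pics/m.png",cv2.resize(v[150:270,150:420],None,fx=2.9,fy=2.9))
E
```

```text
head L [246.5102519  219.10076157] [308.1496124  182.09534884] [ 0.56742256 -0.08153805  0.07652466] [ 0.56692758 -0.08034778  0.0775    ] [ 0.56822725 -0.0820046   0.0775    ] rep [ 0.38079916 -0.10757372] [0.27606915 0.02831341]
head R [305.38918346 234.97401909] [250.83657588 181.47859922] [0.56832044 0.08816509 0.07665972] [0.56796296 0.08890133 0.0775    ] [0.56903769 0.08777643 0.0775    ] rep [ 0.27004657 -0.06963256] [0.19976356 0.00561168]
stud dist 0.16970556997520986
fitting scene [183.19291339 189.54330709] -34.755487880103274 ((183.30230712890625, 188.9136962890625), (19.40843963623047, 39.841644287109375), 53.84181594848633) 508
fitting top [385.12770563 211.62337662] -64.29990353685817 ((385.300048828125, 211.89999389648438), (15.652474403381348, 38.013153076171875), 26.56505012512207) 462
fit [ 0.48599156 -0.31928673  0.0225179 ] [ 0.48618155 -0.31977752  0.021     ] [ 0.4849025  -0.31993832  0.021     ]
yaw top -26.45841249950961
yaw scene 153.06447949670232
rib scene [398.63225806 242.03225806] -78.72014189381044 ((398.5945739746094, 241.93243408203125), (7.06915664
[... 300 characters left out ...]
676265813915 ((397.33056640625, 247.29364013671875), (19.52188491821289, 72.41055297851562), 10.007980346679688) 1369
bar top [172.17265193 215.53314917] 89.17200086231286 ((172.0, 215.5), (79.0, 18.0), 90.0) 1448
bar [ 0.47388219  0.33712131 -0.00552032]
bar top [0.4724658  0.33740191 0.005     ] yaw -177.40696395224631
bar scene [0.48032207 0.33512661 0.005     ] yaw -177.73048955477302
base top [279.24621632 185.50830565] 0.48548641623659555 ((279.26312255859375, 185.3700714111328), (70.94293975830078, 38.679107666015625), 1.1934893131256104) 2709
[[ 0.5087  0.1157  0.012 ]
 [ 0.6304  0.1149  0.012 ]
 [ 0.6267 -0.1066  0.012 ]
 [ 0.5052 -0.1036  0.012 ]] [0.56703636 0.00511237 0.012     ]
```

View pics/m.png

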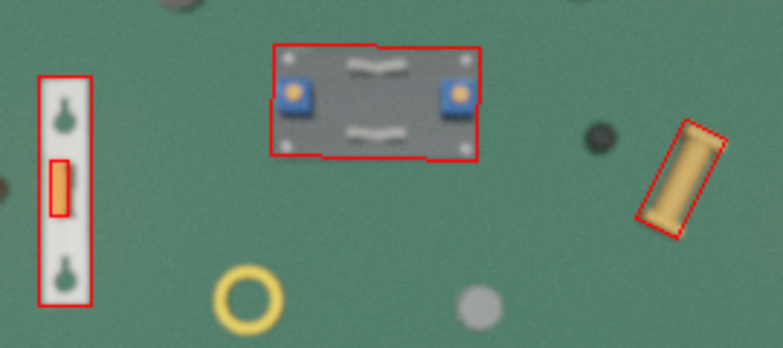

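```bash
cat > plan.py <<'E'
import sys
from h import *
from scipy.spatial.transform import Rotation as Ro
def Rt(yaw,):  # tool down, tool x at yaw
    c,s=np.cos(np.radians(yaw)),np.sin(np.radians(yaw));return np.array([[c,s,0],[s,-c,0],[0,0,-1.]])
def plan(x,y,z,yaw,vmax=.045,wmax=8.3,show=True,n=8):
    st=bot.read_state();p=st["tool_pos"];R=Ro.from_rotvec(st["tcp_rot"]).as_matrix();T=np.array([x,y,z])
    cur=np.degrees(np.arctan2(R[1,0],R[0,0]))
    print("t",round(st["time"],2),"pos",p.round(4),"yaw",cur.round(2),"q6",st["q"][5].round(2),"F",st["wrist_force"].round(1),"w",round(st["width"]*85.4,1))
    rv=Ro.from_matrix(R.T@Rt(yaw)).as_rotvec();N=max(np.linalg.norm(T-p)/vmax,np.degrees(np.linalg.norm(rv))/wmax,1);N=int(np.ceil(N))
    d=(T-p)/N;a=rv/N;S=[];A=[];Rc=R.copy()
    for i in range(N):
        S.append([round(float(v),4) for v in Rc.T@d]);A.append([round(float(v),2) for v in np.degrees(a)]);Rc=Rc@Ro.from_rotvec(a).as_matrix()
    print(N,"rows");print(S);print(A)
if __name__=="__main__": 
    a=[float(v) for v in sys.argv[1:]];plan(*a[:4],**({"vmax":a[4]} if len(a)>4 else {}))
E
python3 - <<'E'
from h import *
I={n:cv2.imread(f"pics/{n}0.png") for n in C}
c=I["scene"][195:290,370:480];cv2.imwrite("pics/oil.png",cv2.resize(c,None,fx=6,fy=6,interpolation=cv2.INTER_CUBIC))
for nm,p in(("plug",(203,211)),): print(nm,plane("scene",p,.016))
print("plug top",plane("top",(357.3,197.3),.016))
w=wcent(I["top"],(136,207,10,11),lambda hv,im:np.clip((im[...,2]-im[...,1]-40)/60,0,1));print("cap",w,plane("top",w,.095))
E
python3 plan.py .4857 -.3195 .12 -26.7
```

```text
plug [ 0.53844429 -0.23270169  0.016     ]
plug top [ 0.53071742 -0.23606     0.016     ]
cap [137.31192661 211.27706422] [0.47611323 0.41501619 0.095     ]
t 0.1 pos [ 0.2829 -0.6122  0.2381] yaw 24.8 q6 -0.04 F [-0.1  0.5 -0.8] w 85.3
9 rows
[[0.0341, -0.02, 0.0132], [0.0319, -0.0233, 0.0132], [0.0294, -0.0264, 0.0132], [0.0267, -0.0292, 0.0132], [0.0236, -0.0317, 0.0132], [0.0203, -0.0339, 0.0131], [0.0168, -0.0358, 0.0131], [0.0132, -0.0373, 0.0131], [0.0094, -0.0384, 0.0131]]
[[-0.01, 0.01, 5.72], [-0.01, 0.01, 5.72], [-0.01, 0.01, 5.72], [-0.01, 0.01, 5.72], [-0.01, 0.01, 5.72], [-0.01, 0.01, 5.72], [-0.01, 0.01, 5.72], [-0.01, 0.01, 5.72], [-0.01, 0.01, 5.72]]
```

View pics/oil.png

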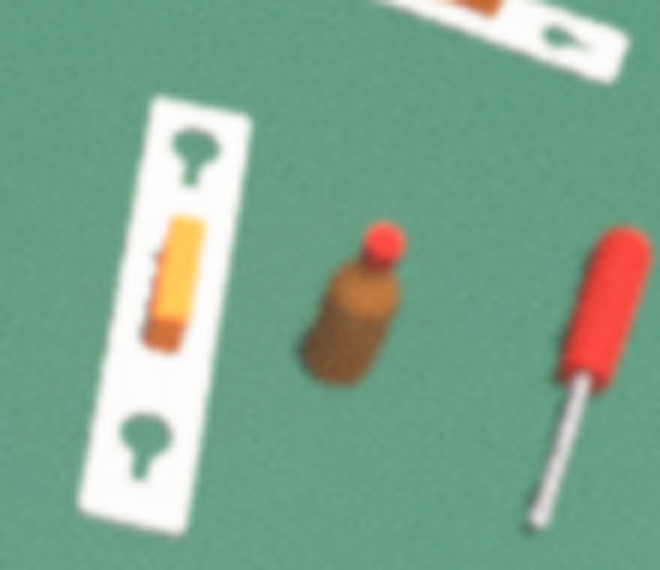

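The oil bottle is at about y=0.415, so its edge is roughly 62 mm from the bar's centre line. That is enough for a narrowed gripper. Moving to the fitting.

Request:
arm_command(slide=[[0.034,-0.02,0.012],[0.032,-0.023,0.012],[0.029,-0.026,0.012],[0.027,-0.029,0.012],[0.024,-0.032,0.012],[0.02,-0.034,0.012],[0.017,-0.036,0.012],[0.013,-0.037,0.012]], angular=[[0,0,5.7],[0,0,5.7],[0,0,5.7],[0,0,5.7],[0,0,5.7],[0,0,5.7],[0,0,5.7],[0,0,5.7]], hand=[0.065,0.065,0.065,0.065,0.065,0.065,0.065,0.065], squeeze=60)

```text
time: 0.9
tool_pos: [0.4744, -0.3906, 0.1593]
tcp_rot: [3.0, -0.622, 0.056]
wrist_force: [0.8, 0.3, 0.2]
width: 0.763
```

```bash
python3 plan.py .4857 -.3195 .08 -26.7
```

```text
t 0.9 pos [ 0.4744 -0.3906  0.1593] yaw -23.31 q6 1.31 F [0.8 0.3 0.2] w 65.2
3 rows
[[-0.0073, -0.025, 0.0245], [-0.0073, -0.0243, 0.0251], [-0.0073, -0.0236, 0.0258]]
[[1.27, -1.02, 1.1], [1.27, -1.02, 1.1], [1.27, -1.02, 1.1]]
```

Request:
arm_command(slide=[[-0.007,-0.025,0.024],[-0.007,-0.024,0.025],[-0.007,-0.024,0.026],[0,0,0],[0,0,0],[0,0,0],[0,0,0],[0,0,0]], angular=[[1.3,-1.0,1.1],[1.3,-1.0,1.1],[1.3,-1.0,1.1],[0,0,0],[0,0,0],[0,0,0],[0,0,0],[0,0,0]], hand=[0.065,0.065,0.065,0.065,0.065,0.065,0.065,0.065])

```text
time: 1.7
tool_pos: [0.4889, -0.3131, 0.0771]
tcp_rot: [-3.054, 0.721, 0.002]
wrist_force: [-0.6, 0.4, 0.9]
width: 0.76
```

```bash
python3 plan.py .4857 -.3195 .015 -26.7 .02
```

```text
t 1.7 pos [ 0.4889 -0.3131  0.0771] yaw -26.57 q6 1.42 F [-0.6  0.4  0.9] w 64.9
4 rows
[[0.0, 0.0018, 0.0155], [0.0, 0.0018, 0.0155], [0.0, 0.0018, 0.0155], [0.0, 0.0018, 0.0155]]
[[-0.05, 0.03, 0.03], [-0.05, 0.03, 0.03], [-0.05, 0.03, 0.03], [-0.05, 0.03, 0.03]]
```

Request:
arm_command(slide=[[0,0.002,0.015],[0,0.002,0.015],[0,0.002,0.015],[0,0.001,0.012],[0,0,0.002],[0,0,0],[0,0,0],[0,0,0]], angular=[[0,0,0],[0,0,0],[0,0,0],[0,0,0],[0,0,0],[0,0,0],[0,0,0],[0,0,0]], hand=[0.065,0.065,0.065,0.065,0.065,0.065,0.065,0.065])

```text
time: 2.5
tool_pos: [0.4851, -0.3214, 0.013]
tcp_rot: [-3.053, 0.724, 0.001]
wrist_force: [-0.4, -0.3, 0.6]
width: 0.761
```

```bash
python3 plan.py .4857 -.3195 .015 -26.7 .02; python3 -c "
from h import *
for n in C: cv2.imwrite(f'pics/{n}1.png',cv2.cvtColor(bot.read_camera(n),4))
a=cv2.imread('pics/top1.png')[165:255,330:440];b=cv2.imread('pics/scene1.png')[140:230,140:250]
cv2.imwrite('pics/g1.png',cv2.resize(np.hstack([a,b]),None,fx=3.6,fy=3.6,interpolation=2))"
```

```text
t 2.5 pos [ 0.4851 -0.3214  0.013 ] yaw -26.7 q6 1.4 F [-0.4 -0.3  0.6] w 65.0
1 rows
[[-0.0003, -0.002, -0.002]]
[[-0.19, 0.07, 0.0]]
```

View pics/g1.png

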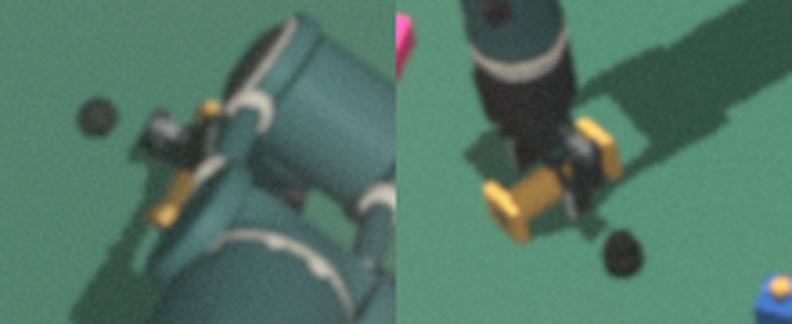

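```bash
python3 -c "
from h import *
t=np.array([.893,-.449,0]);n=np.array([.449,.893,0]);c=np.array([.4851,-.3214,.005])
f=lambda X:((proj('scene',X)-[140,140])*3.6+[396,0]).round()
print(f(c+n*.04),f(c+n*.04+t*.011),f(c+n*.04-t*.011),f(c+[0,0,.016]))
for s in (1,-1): print('end',f(c+[0,0,.016]+s*t*.055))
"
```

```text
[583. 216.] [572. 223.] [593. 209.] [550. 178.]
end [498. 214.]
end [600. 143.]
```

The projected finger and tube positions agree with the crop: tube centre at about (552,180) and front fingertip at about (577,210). Closing the gripper.

Request:
arm_command(slide=[[0,0,0],[0,0,0],[0,0,0],[0,0,0],[0,0,0],[0,0,0],[0,0,0],[0,0,0]], angular=[[0,0,0],[0,0,0],[0,0,0],[0,0,0],[0,0,0],[0,0,0],[0,0,0],[0,0,0]], hand=[0.02,0.02,0.02,0.02,0.02,0.02,0.02,0.02], squeeze=60)

```text
time: 3.4
tool_pos: [0.4864, -0.3219, 0.015]
tcp_rot: [-3.055, 0.724, -0.005]
wrist_force: [0.3, 0.0, -0.5]
width: 0.328
```

```bash
python3 plan.py .4857 -.3195 .12 -26.7 .035
```

```text
t 3.4 pos [ 0.4864 -0.3219  0.015 ] yaw -26.68 q6 1.4 F [ 0.3  0.  -0.5] w 28.0
4 rows
[[-0.0004, -0.0005, -0.0262], [-0.0004, -0.0005, -0.0262], [-0.0004, -0.0005, -0.0262], [-0.0004, -0.0005, -0.0262]]
[[-0.04, -0.03, 0.01], [-0.04, -0.03, 0.01], [-0.04, -0.03, 0.01], [-0.04, -0.03, 0.01]]
```

Request:
arm_command(slide=[[0,0,-0.026],[0,0,-0.026],[0,0,-0.026],[0,0,-0.026],[0,0,-0.026],[0,0,-0.02],[0,0,0],[0,0,0]], angular=[[0,0,0],[0,0,0],[0,0,0],[0,0,0],[0,0,0],[0,0,0],[0,0,0],[0,0,0]], hand=[0.02,0.02,0.02,0.02,0.02,0.02,0.02,0.02])

```text
time: 4.2
tool_pos: [0.4806, -0.3188, 0.1623]
tcp_rot: [-3.049, 0.723, 0.019]
wrist_force: [-0.6, 0.7, -4.0]
width: 0.329
```

```bash
python3 plan.py .5695 .0035 .15 -0.5 .04
```

```text
t 4.2 pos [ 0.4806 -0.3188  0.1623] yaw -26.67 q6 1.4 F [-0.6  0.7 -4. ] w 28.1
9 rows
[[-0.0072, -0.0364, 0.0016], [-0.0054, -0.0368, 0.0016], [-0.0035, -0.037, 0.0016], [-0.0016, -0.0371, 0.0015], [0.0003, -0.0371, 0.0015], [0.0021, -0.0371, 0.0015], [0.004, -0.0369, 0.0014], [0.0059, -0.0367, 0.0014], [0.0077, -0.0363, 0.0014]]
[[-0.05, 0.08, -2.91], [-0.05, 0.08, -2.91], [-0.05, 0.08, -2.91], [-0.05, 0.08, -2.91], [-0.05, 0.08, -2.91], [-0.05, 0.08, -2.91], [-0.05, 0.08, -2.91], [-0.05, 0.08, -2.91], [-0.05, 0.08, -2.91]]
```

Lifted: the wrist reads about 3–4 N extra weight. Moving to the fixture.

Request:
arm_command(slide=[[-0.007,-0.036,0.001],[-0.005,-0.037,0.001],[-0.003,-0.037,0.001],[-0.002,-0.037,0.001],[0,-0.037,0.001],[0.002,-0.037,0.001],[0.004,-0.037,0.001],[0.006,-0.036,0.001]], angular=[[0,0,-2.9],[0,0,-2.9],[0,0,-2.9],[0,0,-2.9],[0,0,-2.9],[0,0,-2.9],[0,0,-2.9],[0,0,-2.9]], hand=[0.02,0.02,0.02,0.02,0.02,0.02,0.02,0.02])

```text
time: 5.0
tool_pos: [0.5508, -0.026, 0.1388]
tcp_rot: [-3.126, 0.085, 0.051]
wrist_force: [0.2, -0.1, -3.3]
width: 0.326
```

```bash
python3 plan.py .5695 .0035 .12 -0.5 .02
```

```text
t 5.0 pos [ 0.5508 -0.026   0.1388] yaw -3.09 q6 1.52 F [ 0.2 -0.1 -3.3] w 27.8
2 rows
[[0.0089, -0.0151, 0.0093], [0.009, -0.015, 0.0094]]
[[-0.39, 0.94, -1.3], [-0.39, 0.94, -1.3]]
```

Request:
arm_command(slide=[[0.007,-0.01,0.006],[0.006,-0.01,0.006],[0.005,-0.01,0.006],[0,0,0],[0,0,0],[0,0,0],[0,0,0],[0,0,0]], angular=[[-0.2,0.6,-0.9],[-0.3,0.6,-0.9],[-0.3,0.6,-0.8],[0,0,0],[0,0,0],[0,0,0],[0,0,0],[0,0,0]], hand=[0.02,0.02,0.02,0.02,0.02,0.02,0.02,0.02])

```text
time: 5.8
tool_pos: [0.5658, 0.0056, 0.112]
tcp_rot: [3.14, -0.007, -0.018]
wrist_force: [0.0, -0.6, -3.0]
width: 0.33
```

```bash
python3 plan.py .5695 .0035 .075 -0.5 .02; python3 -c "
from h import *
for n in C: cv2.imwrite(f'pics/{n}2.png',cv2.cvtColor(bot.read_camera(n),4))
a=cv2.imread('pics/top2.png')[140:240,225:335];b=cv2.imread('pics/scene2.png')[180:280,220:330]
cv2.imwrite('pics/g2.png',cv2.resize(np.hstack([a,b]),None,fx=3.6,fy=3.6,interpolation=2))"
```

```text
t 5.8 pos [0.5658 0.0056 0.112 ] yaw -0.27 q6 1.54 F [ 0.  -0.6 -3. ] w 28.2
2 rows
[[0.0021, 0.001, 0.0185], [0.002, 0.001, 0.0185]]
[[0.04, 0.32, 0.12], [0.04, 0.32, 0.12]]
```

View pics/g2.png

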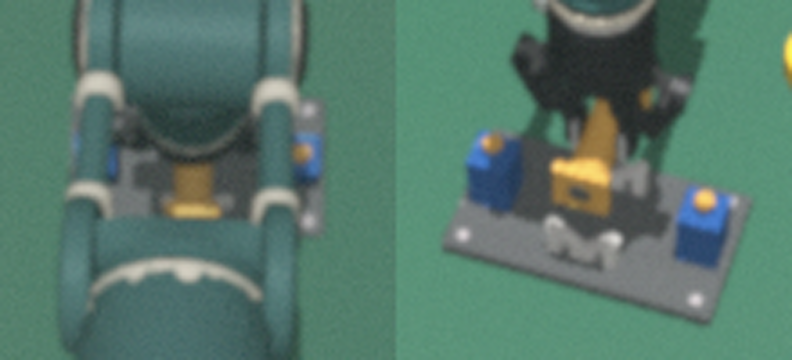

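```bash
python3 -c "
from h import *
f=lambda X:((proj('scene',X)-[220,180])*3.6+[396,0]).round()
for x in (.615,.619,.625):
  print(x,f([x,.0056,.118]),[f([x,.0056+a,.118+b]) for a,b in((-.021,.021),(.021,.021),(.021,-.021),(-.021,-.021))])
"
```

```text
0.615 [580. 187.] [array([552., 163.]), array([607., 178.]), array([607., 211.]), array([553., 196.])]
0.619 [578. 191.] [array([550., 167.]), array([605., 182.]), array([605., 215.]), array([551., 200.])]
0.625 [575. 198.] [array([547., 174.]), array([603., 188.]), array([603., 221.]), array([548., 207.])]
```

The fitting's front flange is where I predicted, at crop (582,188). Descending.

Request:
arm_command(slide=[[0.002,0.001,0.014],[0.001,0.001,0.014],[0.001,0,0.012],[0,0,0],[0,0,0],[0,0,0],[0,0,0],[0,0,0]], angular=[[0,0.3,0.1],[0,0.3,0.1],[0,0.1,0],[0,0,0],[0,0,0],[0,0,0],[0,0,0],[0,0,0]], hand=[0.02,0.02,0.02,0.02,0.02,0.02,0.02,0.02])

```text
time: 6.7
tool_pos: [0.5727, 0.0027, 0.0746]
tcp_rot: [3.14, -0.015, 0.012]
wrist_force: [0.5, -0.1, -2.9]
width: 0.329
```

```bash
python3 plan.py .570 .0035 .055 -0.5 .01
```

```text
t 6.7 pos [0.5727 0.0027 0.0746] yaw -0.55 q6 1.54 F [ 0.5 -0.1 -2.9] w 28.1
2 rows
[[-0.0014, -0.0004, 0.0098], [-0.0014, -0.0004, 0.0098]]
[[0.05, -0.23, -0.02], [0.05, -0.23, -0.02]]
```

Request:
arm_command(slide=[[-0.001,0,0.005],[-0.001,0,0.005],[0,0,0.004],[0,0,0.003],[0,0,0],[0,0,0],[0,0,0],[0,0,0]], angular=[[0,-0.2,0],[0,-0.2,0],[0,0,0],[0,0,0],[0,0,0],[0,0,0],[0,0,0],[0,0,0]], hand=[0.02,0.02,0.02,0.02,0.02,0.02,0.02,0.02])

```text
time: 7.5
tool_pos: [0.5709, 0.0028, 0.0565]
tcp_rot: [3.14, -0.015, 0.001]
wrist_force: [-0.7, 0.1, -2.8]
width: 0.334
```

```bash
python3 plan.py .570 .0035 .054 -0.5 .01
```

```text
t 7.5 pos [0.5709 0.0028 0.0565] yaw -0.54 q6 1.54 F [-0.7  0.1 -2.8] w 28.5
1 rows
[[-0.0009, -0.0007, 0.0025]]
[[0.09, -0.05, -0.04]]
```

Request:
arm_command(slide=[[-0.001,-0.0005,0.001],[0,0,0.001],[0,0,0.001],[0,0,0.001],[0,0,0],[0,0,0],[0,0,0],[0,0,0]], angular=[[0,0,0],[0,0,0],[0,0,0],[0,0,0],[0,0,0],[0,0,0],[0,0,0],[0,0,0]], hand=[0.02,0.02,0.02,0.02,0.02,0.02,0.02,0.02])

```text
time: 8.3
tool_pos: [0.5702, 0.0033, 0.0527]
tcp_rot: [3.14, -0.015, 0.003]
wrist_force: [-0.4, -0.2, -3.4]
width: 0.331
```

```bash
python3 plan.py .570 .0035 .054 -0.5 .01;python3 -c "
from h import *
for n in ['scene']: cv2.imwrite(f'pics/{n}3.png',cv2.cvtColor(bot.read_camera(n),4))
b=cv2.imread('pics/scene3.png')[180:280,220:330]
cv2.imwrite('pics/g3.png',cv2.resize(b,None,fx=5.5,fy=5.5,interpolation=2))"
```

```text
t 8.3 pos [0.5702 0.0033 0.0527] yaw -0.54 q6 1.54 F [-0.4 -0.2 -3.4] w 28.3
1 rows
[[-0.0002, -0.0002, -0.0013]]
[[0.09, -0.11, -0.04]]
```

View pics/g3.png

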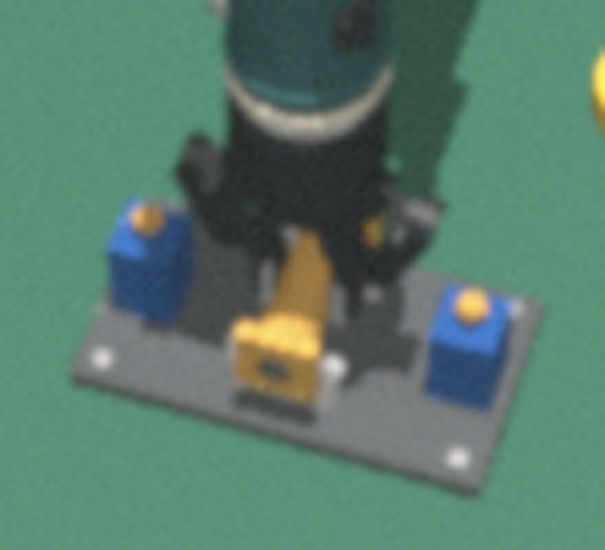

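The front flange, at (277,360), hangs outside the front saddle. The wrist shows no contact yet, so I'll ease down further.

Request:
arm_command(slide=[[0,0,0.001],[0,0,0.001],[0,0,0],[0,0,0],[0,0,0],[0,0,0],[0,0,0],[0,0,0]], angular=[[0,0,0],[0,0,0],[0,0,0],[0,0,0],[0,0,0],[0,0,0],[0,0,0],[0,0,0]], hand=[0.02,0.02,0.02,0.02,0.02,0.02,0.02,0.02])

```text
time: 9.15
tool_pos: [0.5703, 0.0033, 0.0506]
tcp_rot: [3.14, -0.015, 0.003]
wrist_force: [-0.1, -0.1, -2.9]
width: 0.331
```

Request:
arm_command(slide=[[0,0,0.001],[0,0,0],[0,0,0.001],[0,0,0],[0,0,0],[0,0,0],[0,0,0],[0,0,0]], angular=[[0,0,0],[0,0,0],[0,0,0],[0,0,0],[0,0,0],[0,0,0],[0,0,0],[0,0,0]], hand=[0.02,0.02,0.02,0.02,0.02,0.02,0.02,0.02])

```text
time: 9.95
tool_pos: [0.5703, 0.0033, 0.0484]
tcp_rot: [3.14, -0.015, 0.003]
wrist_force: [0.2, 0.1, -2.8]
width: 0.327
```

```bash
python3 -c "
from h import *
for n in ['scene']: cv2.imwrite(f'pics/{n}4.png',cv2.cvtColor(bot.read_camera(n),4))
b=cv2.imread('pics/scene4.png')[225:265,245:300]
cv2.imwrite('pics/g4.png',cv2.resize(b,None,fx=12,fy=12,interpolation=2))
f=lambda X:((proj('scene',X)-[245,225])*12).round()
for x in(.619,.623):
 for z in (.046,.050,.054): print(x,z,[f([x,.0033+a,z+b]) for a,b in((-.021,.021),(.021,.021),(.021,-.021),(-.021,-.021))])
print('saddle tops',[f([x,.0033+a,.051]) for x in(.6,.608) for a in(-.024,.024)])
"
```

```text
0.619 0.046 [array([211., 201.]), array([388., 249.]), array([388., 350.]), array([215., 303.])]
0.619 0.05 [array([210., 191.]), array([388., 239.]), array([388., 341.]), array([215., 293.])]
0.619 0.054 [array([210., 181.]), array([388., 229.]), array([388., 331.]), array([214., 284.])]
0.623 0.046 [array([205., 215.]), array([382., 263.]), array([383., 364.]), array([210., 317.])]
0.623 0.05 [array([204., 205.]), array([382., 253.]), array([383., 355.]), array([209., 307.])]
0.623 0.054 [array([204., 195.]), array([382., 243.]), array([383., 346.]), array([209., 298.])]
saddle tops [array([227., 171.]), array([427., 225.]), array([216., 198.]), array([416., 253.])]
```

View pics/g4.png

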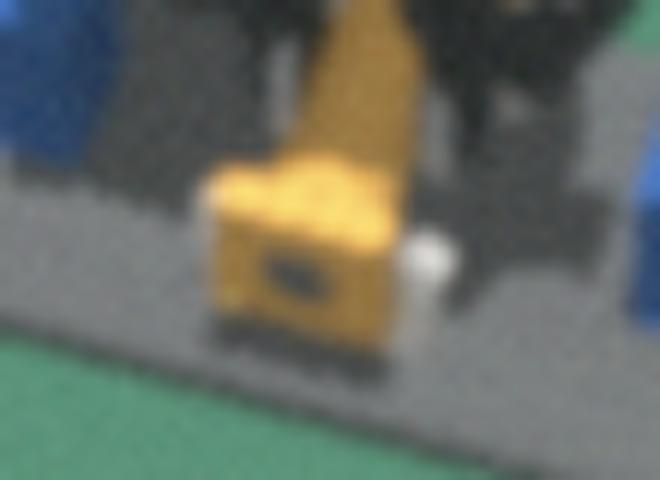

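Request:
arm_command(slide=[[0,0,0.001],[0,0,0],[0,0,0],[0,0,0.001],[0,0,0],[0,0,0],[0,0,0],[0,0,0]], angular=[[0,0,0],[0,0,0],[0,0,0],[0,0,0],[0,0,0],[0,0,0],[0,0,0],[0,0,0]], hand=[0.02,0.02,0.02,0.02,0.02,0.02,0.02,0.02])

```text
time: 10.8
tool_pos: [0.5703, 0.0033, 0.0461]
tcp_rot: [3.14, -0.015, 0.003]
wrist_force: [0.4, -0.0, -3.1]
width: 0.33
```

The wrist still reads no contact. I had the sign of the offset wrong: the tube centre is 6 mm above the TCP, so seating is at TCP z≈0.042. Continuing down.

Request:
arm_command(slide=[[0,0,0.001],[0,0,0],[0,0,0.001],[0,0,0],[0,0,0.001],[0,0,0],[0,0,0],[0,0,0]], angular=[[0,0,0],[0,0,0],[0,0,0],[0,0,0],[0,0,0],[0,0,0],[0,0,0],[0,0,0]], hand=[0.02,0.02,0.02,0.02,0.02,0.02,0.02,0.02])

```text
time: 11.6
tool_pos: [0.5704, 0.0032, 0.043]
tcp_rot: [3.14, -0.015, 0.004]
wrist_force: [-1.0, -0.6, -3.5]
width: 0.331
```

Request:
arm_command(slide=[[0,0,0.001],[0,0,0],[0,0,0],[0,0,0.0005],[0,0,0],[0,0,0],[0,0,0],[0,0,0]], angular=[[0,0,0],[0,0,0],[0,0,0],[0,0,0],[0,0,0],[0,0,0],[0,0,0],[0,0,0]], hand=[0.02,0.02,0.02,0.02,0.02,0.02,0.02,0.02])

```text
time: 12.4
tool_pos: [0.5708, 0.0028, 0.0423]
tcp_rot: [3.139, -0.014, 0.004]
wrist_force: [-0.6, -0.5, -1.1]
width: 0.329
```

Contact: the weight is going onto the saddles. Releasing.

Request:
arm_command(slide=[[0,0,0.0005],[0,0,0],[0,0,0],[0,0,0],[0,0,0],[0,0,0],[0,0,0],[0,0,0]], angular=[[0,0,0],[0,0,0],[0,0,0],[0,0,0],[0,0,0],[0,0,0],[0,0,0],[0,0,0]], hand=[0.02,0.02,0.034,0.04,0.05,0.06,0.06,0.06])

```text
time: 13.2
tool_pos: [0.5729, 0.0032, 0.0433]
tcp_rot: [3.14, -0.014, 0.011]
wrist_force: [0.2, 0.2, -0.0]
width: 0.699
```

Request:
arm_command(slide=[[0,0,-0.005],[0,0,-0.02],[0,0,-0.035],[0,0,-0.035],[0,0,-0.02],[0,0,0],[0,0,0],[0,0,0]], angular=[[0,0,0],[0,0,0],[0,0,0],[0,0,0],[0,0,0],[0,0,0],[0,0,0],[0,0,0]], hand=[0.06,0.06,0.06,0.06,0.06,0.06,0.06,0.06])

```text
time: 14.0
tool_pos: [0.5705, 0.0035, 0.1616]
tcp_rot: [3.14, -0.015, 0.006]
wrist_force: [-0.6, -0.1, 0.2]
width: 0.702
```

```bash
python3 plan.py .474 .3375 .13 2.5 .042
```

```text
t 14.0 pos [0.5705 0.0035 0.1616] yaw -0.54 q6 1.54 F [-0.6 -0.1  0.2] w 60.0
9 rows
[[-0.0111, -0.037, 0.0034], [-0.0109, -0.0371, 0.0034], [-0.0106, -0.0371, 0.0034], [-0.0104, -0.0372, 0.0034], [-0.0102, -0.0373, 0.0035], [-0.01, -0.0373, 0.0035], [-0.0098, -0.0374, 0.0035], [-0.0095, -0.0374, 0.0035], [-0.0093, -0.0375, 0.0035]]
[[0.01, -0.02, -0.34], [0.01, -0.02, -0.34], [0.01, -0.02, -0.34], [0.01, -0.02, -0.34], [0.01, -0.02, -0.34], [0.01, -0.02, -0.34], [0.01, -0.02, -0.34], [0.01, -0.02, -0.34], [0.01, -0.02, -0.34]]
```

Request:
arm_command(slide=[[-0.011,-0.037,0.002],[-0.011,-0.037,0.002],[-0.011,-0.037,0.002],[-0.01,-0.037,0.002],[-0.01,-0.037,0.002],[-0.01,-0.037,0.002],[-0.01,-0.037,0.002],[-0.009,-0.037,0.002]], angular=[[0,0,-0.3],[0,0,-0.3],[0,0,-0.3],[0,0,-0.3],[0,0,-0.3],[0,0,-0.3],[0,0,-0.3],[0,0,-0.3]], hand=[0.06,0.05,0.045,0.045,0.045,0.045,0.045,0.045])

```text
time: 14.8
tool_pos: [0.4768, 0.3014, 0.1289]
tcp_rot: [3.131, 0.038, -0.026]
wrist_force: [0.5, 0.6, -0.1]
width: 0.524
```

```bash
python3 plan.py .474 .337 .10 2.5 .02;python3 -c "
from h import *
for n in C: cv2.imwrite(f'pics/{n}5.png',cv2.cvtColor(bot.read_camera(n),4))
a=cv2.imread('pics/top5.png')[150:220,235:325];b=cv2.imread('pics/scene5.png')[205:275,230:320]
cv2.imwrite('pics/g5.png',cv2.resize(np.hstack([a,b]),None,fx=4.4,fy=4.4,interpolation=2))"
```

```text
t 14.8 pos [0.4768 0.3014 0.1289] yaw 1.38 q6 2.07 F [ 0.5  0.6 -0.1] w 44.8
3 rows
[[-0.0005, -0.012, 0.0095], [-0.0005, -0.012, 0.0096], [-0.0005, -0.0119, 0.0096]]
[[0.18, 0.33, -0.37], [0.18, 0.33, -0.37], [0.18, 0.33, -0.37]]
```

View pics/g5.png

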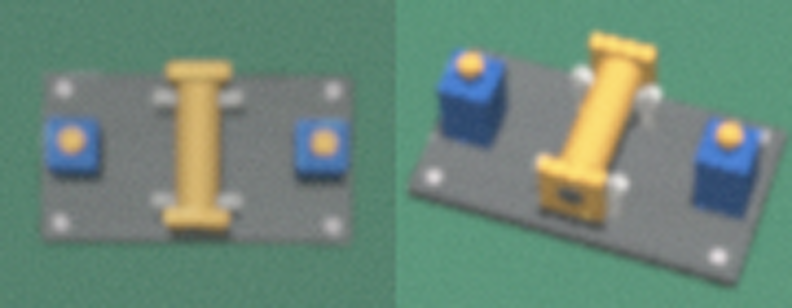

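The fitting is seated, with its flanges outside both saddles and the tube centred. Now the bar.

Request:
arm_command(slide=[[0,-0.012,0.009],[0,-0.012,0.009],[-0.001,-0.012,0.009],[0,0,0],[0,0,0],[0,0,0],[0,0,0],[0,0,0]], angular=[[0.2,0.3,-0.4],[0.2,0.3,-0.4],[0.2,0.3,-0.3],[0,0,0],[0,0,0],[0,0,0],[0,0,0],[0,0,0]], hand=[0.045,0.045,0.045,0.045,0.045,0.045,0.045,0.045])

```text
time: 15.7
tool_pos: [0.4717, 0.3376, 0.0941]
tcp_rot: [3.138, 0.073, -0.012]
wrist_force: [0.3, -0.3, 0.4]
width: 0.526
```

```bash
python3 plan.py .474 .337 .06 2.5 .012
```

```text
t 15.7 pos [0.4717 0.3376 0.0941] yaw 2.65 q6 2.1 F [ 0.3 -0.3  0.4] w 44.9
3 rows
[[0.0008, 0.0002, 0.0113], [0.0008, 0.0002, 0.0114], [0.0008, 0.0002, 0.0114]]
[[0.04, 0.15, 0.05], [0.04, 0.15, 0.05], [0.04, 0.15, 0.05]]
```

Request:
arm_command(slide=[[0.001,0,0.012],[0.001,0,0.012],[0,0,0.012],[0,0,0.012],[0,0,0.012],[0,0,0.009],[0,0,0],[0,0,0]], angular=[[0,0.2,0],[0,0.1,0],[0,0.1,0],[0,0,0],[0,0,0],[0,0,0],[0,0,0],[0,0,0]], hand=[0.045,0.045,0.045,0.045,0.045,0.045,0.045,0.045])

```text
time: 16.5
tool_pos: [0.4731, 0.3364, 0.0177]
tcp_rot: [3.137, 0.071, -0.003]
wrist_force: [0.7, 0.1, -0.5]
width: 0.525
```

```bash
python3 plan.py .474 .337 .018 2.5 .012;python3 -c "
from h import *
for n in C: cv2.imwrite(f'pics/{n}6.png',cv2.cvtColor(bot.read_camera(n),4))
a=cv2.imread('pics/top6.png')[160:270,115:205];b=cv2.imread('pics/scene6.png')[190:300,360:450]
cv2.imwrite('pics/g6.png',cv2.resize(np.hstack([a,b]),None,fx=4.4,fy=4.4,interpolation=2))"
```

```text
t 16.5 pos [0.4731 0.3364 0.0177] yaw 2.59 q6 2.1 F [ 0.7  0.1 -0.5] w 44.8
1 rows
[[0.0009, -0.0006, -0.0003]]
[[0.19, 0.11, 0.09]]
```

View pics/g6.png

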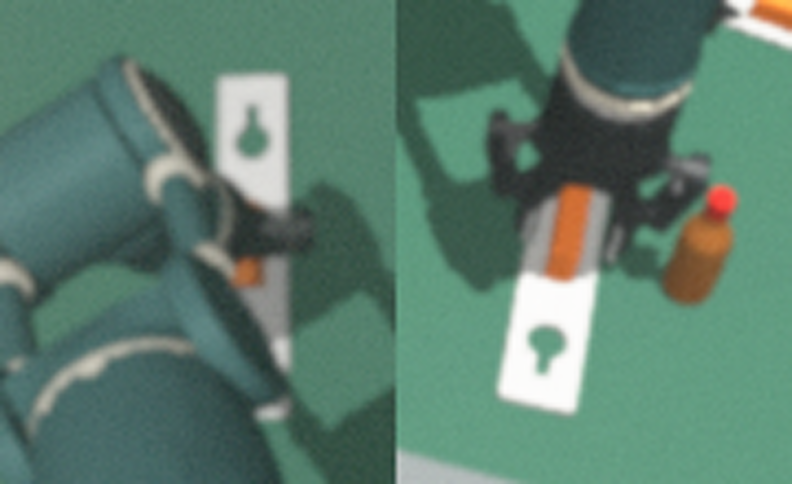

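The rib is between the fingers, and the gripper is clear of the oil bottle at (690,260). Closing.

Request:
arm_command(slide=[[0,0,0],[0,0,0],[0,0,0],[0,0,0],[0,0,0],[0,0,0],[0,0,0],[0,0,0]], angular=[[0,0,0],[0,0,0],[0,0,0],[0,0,0],[0,0,0],[0,0,0],[0,0,0],[0,0,0]], hand=[0.01,0.01,0.01,0.01,0.01,0.01,0.01,0.01], squeeze=80)

```text
time: 17.4
tool_pos: [0.474, 0.3368, 0.0197]
tcp_rot: [3.139, 0.071, 0.001]
wrist_force: [0.3, 0.0, -1.3]
width: 0.195
```

```bash
python3 plan.py .473 .337 .17 2.5 .03
```

```text
t 17.4 pos [0.474  0.3368 0.0197] yaw 2.6 q6 2.1 F [ 0.3  0.  -1.3] w 16.7
6 rows
[[-0.0002, 0.0, -0.0251], [-0.0002, 0.0, -0.0251], [-0.0002, -0.0, -0.0251], [-0.0002, -0.0, -0.0251], [-0.0002, -0.0, -0.0251], [-0.0002, -0.0, -0.0251]]
[[0.02, -0.01, 0.02], [0.02, -0.01, 0.02], [0.02, -0.01, 0.02], [0.02, -0.01, 0.02], [0.02, -0.01, 0.02], [0.02, -0.01, 0.02]]
```

Request:
arm_command(slide=[[0,0,-0.02],[0,0,-0.025],[0,0,-0.025],[0,0,-0.025],[0,0,-0.025],[0,0,-0.025],[0,0,0],[0,0,0]], angular=[[0,0,0],[0,0,0],[0,0,0],[0,0,0],[0,0,0],[0,0,0],[0,0,0],[0,0,0]], hand=[0.01,0.01,0.01,0.01,0.01,0.01,0.01,0.01])

```text
time: 18.2
tool_pos: [0.4704, 0.3349, 0.1645]
tcp_rot: [3.133, 0.071, -0.013]
wrist_force: [-0.6, -0.8, -3.3]
width: 0.199
```

```bash
python3 plan.py .568 .015 .18 89.5 .045
```

```text
t 18.2 pos [0.4704 0.3349 0.1645] yaw 2.6 q6 2.1 F [-0.6 -0.8 -3.3] w 17.0
11 rows
[[0.0075, 0.0295, -0.0013], [0.0034, 0.0302, -0.0013], [-0.0008, 0.0304, -0.0013], [-0.0049, 0.03, -0.0013], [-0.009, 0.029, -0.0013], [-0.0129, 0.0275, -0.0013], [-0.0166, 0.0255, -0.0013], [-0.0199, 0.023, -0.0013], [-0.0229, 0.02, -0.0013], [-0.0254, 0.0167, -0.0014], [-0.0275, 0.013, -0.0014]]
[[-0.0, 0.06, -7.9], [-0.0, 0.06, -7.9], [-0.0, 0.06, -7.9], [-0.0, 0.06, -7.9], [-0.0, 0.06, -7.9], [-0.0, 0.06, -7.9], [-0.0, 0.06, -7.9], [-0.0, 0.06, -7.9], [-0.0, 0.06, -7.9], [-0.0, 0.06, -7.9], [-0.0, 0.06, -7.9]]
```

Request:
arm_command(slide=[[0.007,0.029,-0.004],[0.003,0.03,-0.004],[-0.001,0.03,-0.004],[-0.005,0.03,-0.004],[-0.009,0.029,-0.004],[-0.013,0.027,-0.003],[-0.017,0.025,-0.002],[-0.02,0.023,-0.002]], angular=[[0,0,-7.5],[0,0,-7.5],[0,0,-7.5],[0,0,-7.5],[0,0,-7.5],[0,0,-7.5],[0,0,-7.5],[0,0,-7.5]], hand=[0.01,0.01,0.01,0.01,0.01,0.01,0.01,0.01])

```text
time: 19.0
tool_pos: [0.5295, 0.0962, 0.1748]
tcp_rot: [-2.638, -1.694, 0.054]
wrist_force: [0.5, -0.8, -2.7]
width: 0.198
```

```bash
python3 plan.py .568 .015 .15 89.5 .03
```

```text
t 19.0 pos [0.5295 0.0962 0.1748] yaw 65.43 q6 0.57 F [ 0.5 -0.8 -2.7] w 16.9
4 rows
[[-0.0143, 0.0173, 0.0062], [-0.0161, 0.0157, 0.0062], [-0.0176, 0.0139, 0.0062], [-0.019, 0.0119, 0.0062]]
[[-0.41, 0.3, -6.02], [-0.41, 0.3, -6.02], [-0.41, 0.3, -6.02], [-0.41, 0.3, -6.02]]
```

Request:
arm_command(slide=[[-0.014,0.017,0.006],[-0.016,0.016,0.006],[-0.018,0.014,0.005],[-0.019,0.012,0.004],[0,0,0],[0,0,0],[0,0,0],[0,0,0]], angular=[[-0.4,0.3,-6.0],[-0.4,0.3,-6.0],[-0.4,0.3,-6.0],[-0.4,0.3,-5.5],[0,0,0],[0,0,0],[0,0,0],[0,0,0]], hand=[0.01,0.01,0.01,0.01,0.01,0.01,0.01,0.01])

```text
time: 19.8
tool_pos: [0.5609, 0.0084, 0.1366]
tcp_rot: [-2.217, -2.202, 0.025]
wrist_force: [0.6, 0.8, -2.5]
width: 0.197
```

```bash
python3 plan.py .568 .015 .125 89.5 .015;python3 -c "
from h import *
for n in C: cv2.imwrite(f'pics/{n}7.png',cv2.cvtColor(bot.read_camera(n),4))
a=cv2.imread('pics/top7.png')[140:240,220:340];b=cv2.imread('pics/scene7.png')[170:270,220:340]
cv2.imwrite('pics/g7.png',cv2.resize(np.vstack([a,b]),None,fx=3,fy=3,interpolation=2))"
```

```text
t 19.8 pos [0.5609 0.0084 0.1366] yaw 89.62 q6 -0.02 F [ 0.6  0.8 -2.5] w 16.8
2 rows
[[0.0033, 0.0037, 0.0057], [0.0033, 0.0036, 0.0058]]
[[-0.67, -0.01, 0.06], [-0.67, -0.01, 0.06]]
```

View pics/g7.png

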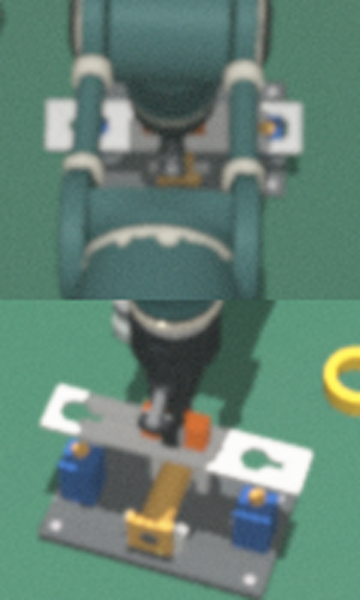

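Request:
arm_command(slide=[[0.003,0.004,0.005],[0.003,0.003,0.005],[0,0,0.005],[0,0,0.004],[0,0,0],[0,0,0],[0,0,0],[0,0,0]], angular=[[-0.6,0,0.1],[-0.6,0,0],[0,0,0],[0,0,0],[0,0,0],[0,0,0],[0,0,0],[0,0,0]], hand=[0.01,0.01,0.01,0.01,0.01,0.01,0.01,0.01])

```text
time: 20.7
tool_pos: [0.5688, 0.0166, 0.117]
tcp_rot: [2.228, 2.214, 0.002]
wrist_force: [-0.1, 0.0, -2.3]
width: 0.196
```

```bash
python3 plan.py .568 .015 .115 89.5 .015;python3 -c "
from h import *
for n in C: cv2.imwrite(f'pics/{n}8.png',cv2.cvtColor(bot.read_camera(n),4))
a=cv2.imread('pics/top8.png')[160:210,220:340];b=cv2.imread('pics/scene8.png')[190:260,220:340]
cv2.imwrite('pics/g8a.png',cv2.resize(a,None,fx=6.5,fy=6.5,interpolation=2));cv2.imwrite('pics/g8b.png',cv2.resize(b,None,fx=6.5,fy=6.5,interpolation=2))"
```

```text
t 20.7 pos [0.5688 0.0166 0.117 ] yaw 89.66 q6 -0.01 F [-0.1  0.  -2.3] w 16.8
1 rows
[[-0.0016, -0.0008, 0.002]]
[[0.08, -0.03, 0.16]]
```

View pics/g8a.png

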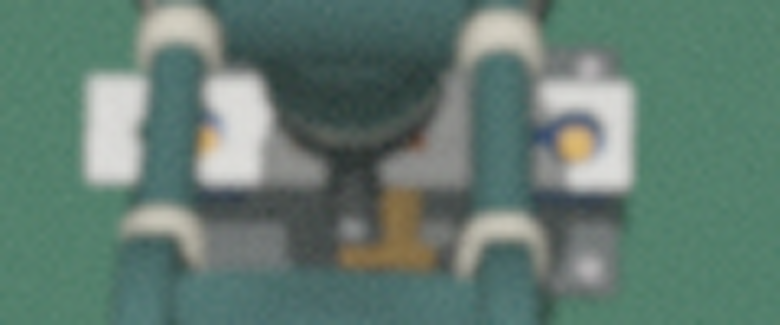

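View pics/g8b.png

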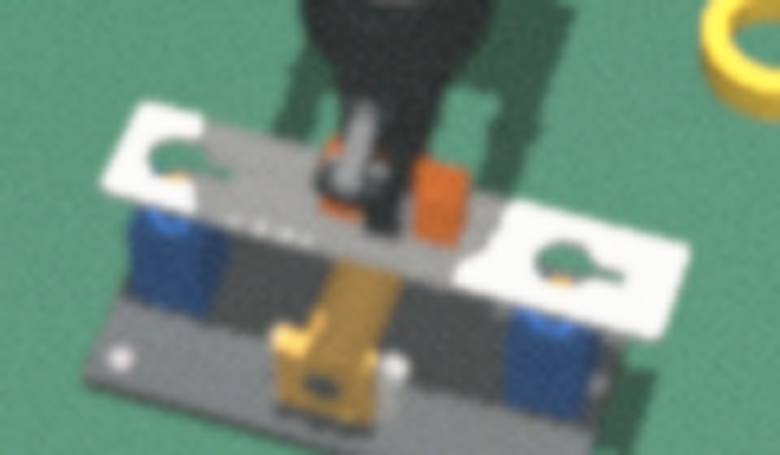

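```bash
python3 -c "
from h import *
T=lambda p,z:plane('top',(p[0]/6.5+220-.4,p[1]/6.5+160-.4),z)
S=lambda p,z:plane('scene',(p[0]/6.5+220-.4,p[1]/6.5+190-.4),z)
for z in (.100,.103,.106):
  t=[T(p,z) for p in((84,72),(84,187),(634,80),(634,192))]
  s=[S(p,z) for p in((145,100),(690,243),(660,338),(103,187))]
  print(z,'top ctr',np.mean(t,0).round(4),'L',np.linalg.norm(t[0]-t[2]).round(4),'yaw',np.degrees(np.arctan2(-(t[2]-t[0])[0],-(t[2]-t[0])[1])).round(2),'scene ctr',np.mean(s,0).round(4),'L',np.linalg.norm(s[0]-s[1]).round(4),'W',np.linalg.norm(s[0]-s[3]).round(4),'yaw',np.degrees(np.arctan2((s[1]-s[0])[0],(s[1]-s[0])[1])).round(2))
print('hole1',S((185,160),.103),'hole2',S((565,262),.103))
print('expect head px', [((proj('scene',X)-[220,190]+.4)*6.5).round() for X in((.567,-.0815,.08),(.5683,.0882,.08))])
print('top ring',T((577,137),.1),'head',T((577,143),.08))
"
```

```text
0.1 top ctr [0.5687 0.0178 0.1   ] L 0.246 yaw 0.58 scene ctr [0.5666 0.0159 0.1   ] L 0.2401 W 0.0486 yaw 0.14
0.103 top ctr [0.5682 0.0178 0.103 ] L 0.2454 yaw 0.58 scene ctr [0.5687 0.0166 0.103 ] L 0.2394 W 0.0485 yaw 0.14
0.106 top ctr [0.5677 0.0177 0.106 ] L 0.2448 yaw 0.58 scene ctr [0.5707 0.0172 0.106 ] L 0.2388 W 0.0484 yaw 0.14
hole1 [ 0.5686482  -0.07601443  0.103     ] hole2 [0.56960678 0.09002577 0.103     ]
expect head px [array([177., 186.]), array([559., 290.])]
top ring [ 0.56722177 -0.07949904  0.1       ] head [ 0.56797802 -0.08083162  0.08      ]
```

The bar is centred at (0.5685, 0.017), in line with the TCP. It needs about -2 mm in y and -1 mm in x before going down over the heads.

Request:
arm_command(slide=[[-0.002,-0.001,0.004],[0,0,0.004],[0,0,0.003],[0,0,0],[0,0,0],[0,0,0],[0,0,0],[0,0,0]], angular=[[0,0,0],[0,0,0],[0,0,0],[0,0,0],[0,0,0],[0,0,0],[0,0,0],[0,0,0]], hand=[0.01,0.01,0.01,0.01,0.01,0.01,0.01,0.01])

```text
time: 21.6
tool_pos: [0.5679, 0.0142, 0.1052]
tcp_rot: [2.228, 2.214, 0.003]
wrist_force: [1.5, 0.5, -3.3]
width: 0.194
```

```bash
python3 plan.py .568 .0148 .094 89.6 .005
```

```text
t 21.6 pos [0.5679 0.0142 0.1052] yaw 89.64 q6 -0.01 F [ 1.5  0.5 -3.3] w 16.6
3 rows
[[0.0002, 0.0, 0.0037], [0.0002, 0.0, 0.0037], [0.0002, 0.0, 0.0037]]
[[0.04, -0.01, 0.01], [0.04, -0.01, 0.01], [0.04, -0.01, 0.01]]
```

Request:
arm_command(slide=[[0,0,0.003],[0,0,0.003],[0,0,0.003],[0,0,0.003],[0,0,0],[0,0,0],[0,0,0],[0,0,0]], angular=[[0,0,0],[0,0,0],[0,0,0],[0,0,0],[0,0,0],[0,0,0],[0,0,0],[0,0,0]], hand=[0.01,0.01,0.01,0.01,0.01,0.01,0.01,0.01])

```text
time: 22.4
tool_pos: [0.5679, 0.0142, 0.092]
tcp_rot: [2.228, 2.214, 0.002]
wrist_force: [-0.8, -0.2, -2.7]
width: 0.196
```

```bash
python3 plan.py .568 .0148 .086 89.6 .005;python3 -c "
from h import *
for n in ['scene']: cv2.imwrite(f'pics/{n}9.png',cv2.cvtColor(bot.read_camera(n),4))
b=cv2.imread('pics/scene9.png')[190:265,220:340]
cv2.imwrite('pics/g9.png',cv2.resize(b,None,fx=6.5,fy=6.5,interpolation=2))"
```

```text
t 22.4 pos [0.5679 0.0142 0.092 ] yaw 89.65 q6 -0.01 F [-0.8 -0.2 -2.7] w 16.7
2 rows
[[0.0003, 0.0, 0.003], [0.0003, 0.0, 0.003]]
[[0.05, -0.01, 0.02], [0.05, -0.01, 0.02]]
```

View pics/g9.png

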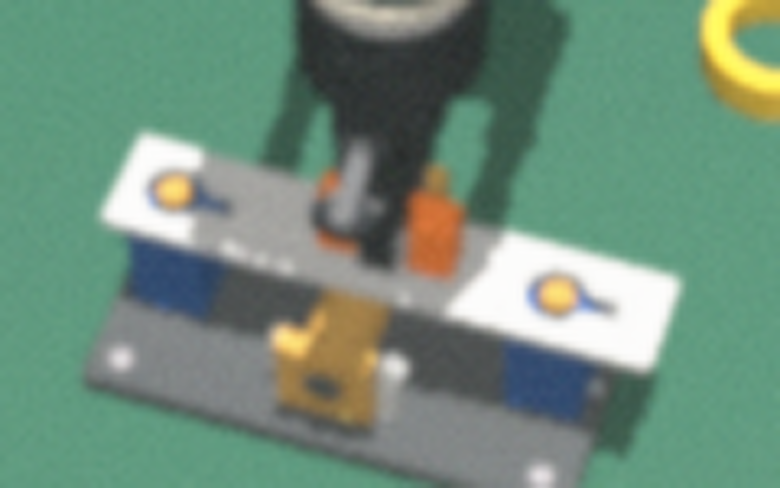

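Both heads, at (175,190) and (557,295), sit inside the wide ends. Lowering further.

Request:
arm_command(slide=[[0,0,0.002],[0,0,0],[0,0,0.001],[0,0,0],[0,0,0.001],[0,0,0],[0,0,0],[0,0,0]], angular=[[0,0,0],[0,0,0],[0,0,0],[0,0,0],[0,0,0],[0,0,0],[0,0,0],[0,0,0]], hand=[0.01,0.01,0.01,0.01,0.01,0.01,0.01,0.01])

```text
time: 23.25
tool_pos: [0.5682, 0.0143, 0.088]
tcp_rot: [2.227, 2.214, 0.003]
wrist_force: [0.3, -0.4, -3.0]
width: 0.196
```

Request:
arm_command(slide=[[0,0,0.001],[0,0,0],[0,0,0.001],[0,0,0],[0,0,0.0005],[0,0,0],[0,0,0],[0,0,0]], angular=[[0,0,0],[0,0,0],[0,0,0],[0,0,0],[0,0,0],[0,0,0],[0,0,0],[0,0,0]], hand=[0.01,0.01,0.01,0.01,0.01,0.01,0.01,0.01])

```text
time: 24.05
tool_pos: [0.5685, 0.0143, 0.0857]
tcp_rot: [2.227, 2.213, 0.004]
wrist_force: [-0.8, -0.5, -2.5]
width: 0.193
```

Request:
arm_command(slide=[[0,0,0.001],[0,0,0],[0,0,0],[0,0,0.0005],[0,0,0],[0,0,0],[0,0,0],[0,0,0]], angular=[[0,0,0],[0,0,0],[0,0,0],[0,0,0],[0,0,0],[0,0,0],[0,0,0],[0,0,0]], hand=[0.01,0.01,0.01,0.01,0.01,0.01,0.01,0.01])

```text
time: 24.85
tool_pos: [0.5689, 0.0143, 0.0856]
tcp_rot: [2.227, 2.213, 0.004]
wrist_force: [-0.5, -0.0, -0.9]
width: 0.192
```

The bar rests on the pillars. Sliding it along world -y (tool -x) to lock.

Request:
arm_command(slide=[[-0.003,-0.0005,0],[-0.004,0,0],[-0.004,0,0],[-0.003,0,0],[0,0,0],[0,0,0],[0,0,0],[0,0,0]], angular=[[0,0,0],[0,0,0],[0,0,0],[0,0,0],[0,0,0],[0,0,0],[0,0,0],[0,0,0]], hand=[0.01,0.01,0.01,0.01,0.01,0.01,0.01,0.01])

```text
time: 25.65
tool_pos: [0.5689, -0.0008, 0.0857]
tcp_rot: [2.227, 2.212, 0.007]
wrist_force: [-0.6, 1.0, -0.1]
width: 0.2
```

```bash
python3 plan.py .568 -.0088 .0855 89.65 .005;python3 -c "
from h import *
for n in ['scene']: cv2.imwrite(f'pics/{n}10.png',cv2.cvtColor(bot.read_camera(n),4))
b=cv2.imread('pics/scene10.png')[190:265,220:340]
cv2.imwrite('pics/g10.png',cv2.resize(b,None,fx=6.5,fy=6.5,interpolation=2))"
```

```text
t 25.65 pos [ 0.5689 -0.0008  0.0857] yaw 89.62 q6 -0.04 F [-0.6  1.  -0.1] w 17.1
2 rows
[[-0.004, -0.0004, 0.0001], [-0.004, -0.0004, 0.0001]]
[[0.14, -0.04, -0.02], [0.14, -0.04, -0.02]]
```

View pics/g10.png

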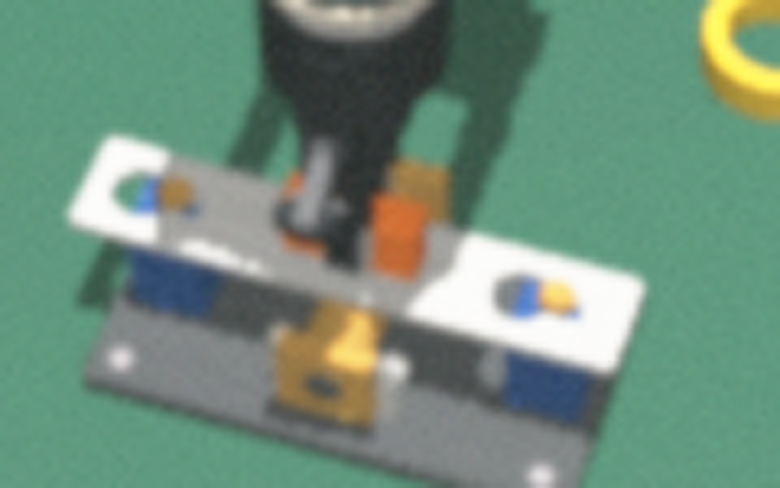

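The heads are passing over the slots, at (177,192) and (557,297). Continuing towards the stop.

Request:
arm_command(slide=[[-0.003,0,0],[-0.003,0,0],[-0.001,0,0],[0,0,0],[0,0,0],[0,0,0],[0,0,0],[0,0,0]], angular=[[0,0,0],[0,0,0],[0,0,0],[0,0,0],[0,0,0],[0,0,0],[0,0,0],[0,0,0]], hand=[0.01,0.01,0.01,0.01,0.01,0.01,0.01,0.01])

```text
time: 26.5
tool_pos: [0.5689, -0.0081, 0.0857]
tcp_rot: [2.227, 2.212, 0.007]
wrist_force: [0.3, 1.4, -0.9]
width: 0.197
```

Request:
arm_command(slide=[[-0.001,0,0],[0,0,0],[0,0,0],[-0.001,0,0],[0,0,0],[0,0,0],[0,0,0],[0,0,0]], angular=[[0,0,0],[0,0,0],[0,0,0],[0,0,0],[0,0,0],[0,0,0],[0,0,0],[0,0,0]], hand=[0.01,0.01,0.01,0.01,0.01,0.01,0.01,0.01])

```text
time: 27.3
tool_pos: [0.5689, -0.0094, 0.0857]
tcp_rot: [2.227, 2.213, 0.008]
wrist_force: [0.1, 2.4, -1.0]
width: 0.195
```

Request:
arm_command(slide=[[-0.001,0,0],[0,0,0],[-0.001,0,0],[0,0,0],[-0.001,0,0],[0,0,0],[0,0,0],[0,0,0]], angular=[[0,0,0],[0,0,0],[0,0,0],[0,0,0],[0,0,0],[0,0,0],[0,0,0],[0,0,0]], hand=[0.01,0.01,0.01,0.01,0.01,0.01,0.01,0.01])

```text
time: 28.1
tool_pos: [0.5689, -0.0095, 0.0859]
tcp_rot: [-2.228, -2.213, -0.014]
wrist_force: [-0.1, 3.0, 0.1]
width: 0.195
```

```bash
python3 plan.py .568 -.0088 .0855 89.65 .005;python3 -c "
from h import *
for n in ['scene']: cv2.imwrite(f'pics/{n}11.png',cv2.cvtColor(bot.read_camera(n),4))
b=cv2.imread('pics/scene11.png')[190:265,220:340]
cv2.imwrite('pics/g11.png',cv2.resize(b,None,fx=6.5,fy=6.5,interpolation=2))"
```

```text
t 28.1 pos [ 0.5689 -0.0095  0.0859] yaw 89.61 q6 -0.06 F [-0.1  3.   0.1] w 16.7
1 rows
[[0.0007, -0.0009, 0.0004]]
[[0.29, -0.43, -0.04]]
```

View pics/g11.png

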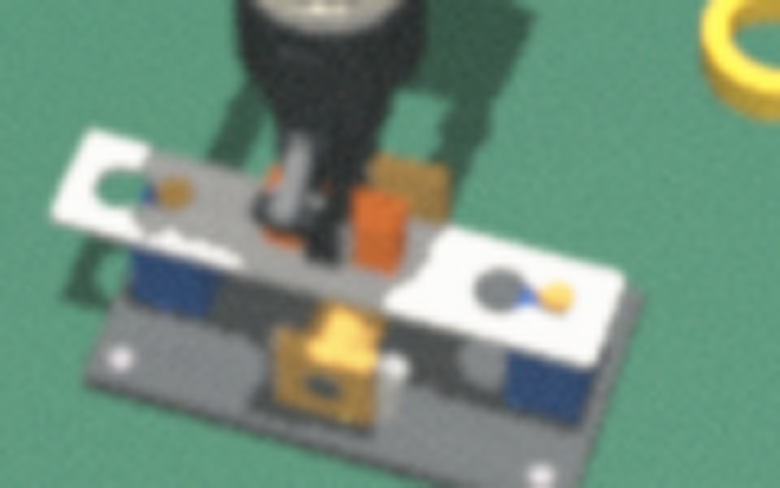

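The bar has stopped at 23.8 mm of travel, and both heads are at the slot ends, at (175,192) and (556,297). One firmer push to confirm, then release.

Request:
arm_command(slide=[[-0.002,0,0],[-0.002,0,0],[-0.002,0,0],[0,0,0],[0,0,0],[0,0,0],[0,0,0],[0,0,0]], angular=[[0,0,0],[0,0,0],[0,0,0],[0,0,0],[0,0,0],[0,0,0],[0,0,0],[0,0,0]], hand=[0.01,0.01,0.01,0.01,0.01,0.01,0.01,0.01])

```text
time: 28.95
tool_pos: [0.569, -0.0096, 0.0866]
tcp_rot: [-2.224, -2.206, -0.025]
wrist_force: [0.2, 4.3, -0.5]
width: 0.198
```

Request:
arm_command(slide=[[0,0,0],[0,0,0],[0,0,0],[0,0,0],[0,0,0],[0,0,0],[0,0,0],[0,0,0]], angular=[[0,0,0],[0,0,0],[0,0,0],[0,0,0],[0,0,0],[0,0,0],[0,0,0],[0,0,0]], hand=[0.02,0.025,0.03,0.04,0.04,0.04,0.04,0.04])

```text
time: 29.75
tool_pos: [0.57, -0.0125, 0.0872]
tcp_rot: [-2.228, -2.208, -0.024]
wrist_force: [-0.3, -0.2, 0.1]
width: 0.47
```

Request:
arm_command(slide=[[0,0,-0.01],[0,0,-0.02],[0,0,-0.03],[0,0,-0.04],[0,0,-0.03],[0,0,-0.02],[0,0,0],[0,0,0]], angular=[[0,0,0],[0,0,0],[0,0,0],[0,0,0],[0,0,0],[0,0,0],[0,0,0],[0,0,0]], hand=[0.04,0.04,0.04,0.04,0.04,0.04,0.04,0.04])

```text
time: 30.55
tool_pos: [0.568, -0.0144, 0.2461]
tcp_rot: [-2.227, -2.208, -0.024]
wrist_force: [0.8, -0.2, -0.5]
width: 0.471
```

Request:
arm_command(slide=[[-0.03,0,0],[-0.04,0,0],[-0.04,0,0],[-0.04,0,0],[-0.04,0,0],[-0.04,0,0],[-0.03,0,0],[0,0,0]], angular=[[0,0,0],[0,0,0],[0,0,0],[0,0,0],[0,0,0],[0,0,0],[0,0,0],[0,0,0]], hand=[0.04,0.04,0.04,0.04,0.04,0.04,0.04,0.04])

```text
time: 31.35
tool_pos: [0.5598, -0.2794, 0.2263]
tcp_rot: [-2.208, -2.201, -0.012]
wrist_force: [0.4, 0.3, 0.8]
width: 0.471
```

```bash
python3 plan.py .568 -.0088 .0855 89.65 .005|head -1;python3 -c "
from h import *
for n in C: cv2.imwrite(f'pics/{n}12.png',cv2.cvtColor(bot.read_camera(n),4))
a=cv2.imread('pics/top12.png')[155:215,225:335]
b=cv2.imread('pics/scene12.png')[195:265,220:330]
cv2.imwrite('pics/g12.png',cv2.resize(np.vstack([a,b]),None,fx=4.5,fy=4.5,interpolation=2))"
```

```text
t 31.35 pos [ 0.5598 -0.2794  0.2263] yaw 89.79 q6 -0.51 F [0.4 0.3 0.8] w 40.2
```

View pics/g12.png

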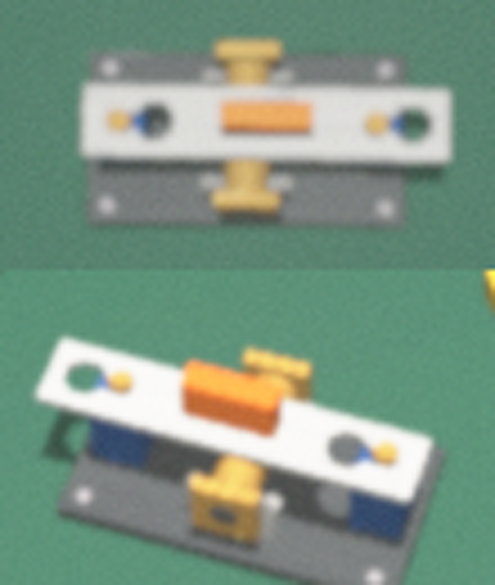

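View pics/scene12.png

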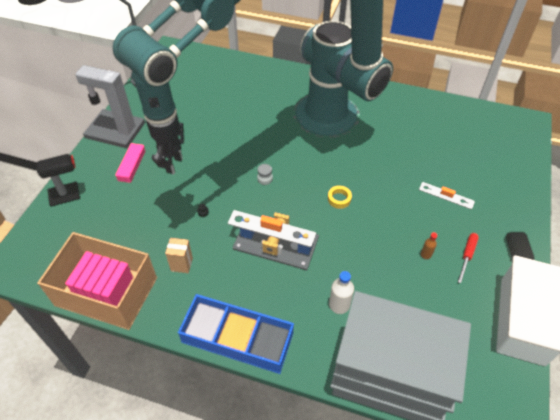

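The fitting sits under the locked bar, and the heads are at the slot ends in both views. One numeric check of the slide.

```bash
python3 -c "
from h import *
for n,b,z in(('top',(236,168,95,28),.072),('scene',(222,205,100,70),.072)):
  im=cv2.imread(f'pics/{n}12.png');hv=hsv(im).astype(int);i=im.astype(int)
  m=(((hv[...,1]<45)&(hv[...,2]>175))|(i[...,2]-i[...,0]>60));z0=np.zeros_like(m);x,y,w,h=b;z0[y:y+h,x:x+w]=m[y:y+h,x:x+w]
  k=max(blobs(z0),key=lambda t:t[0])[3].astype(np.uint8)
  c=max(cv2.findContours(k,0,2)[0],key=cv2.contourArea);r=cv2.minAreaRect(c);bp=cv2.boxPoints(r)
  print(n,r,'ends y',sorted(plane(n,q,z)[1].round(4) for q in bp),'ctr',plane(n,r[0],z).round(4))
ht=[wcent(cv2.imread('pics/top12.png'),b,head) for b in((246,177,10,10),(303,177,12,11))]
print('heads',[plane('top',p,.0785).round(4) for p in ht])
"
```

```text
top ((283.5, 181.5), (27.0, 81.0), 90.0) ends y [np.float64(-0.1279), np.float64(-0.1275), np.float64(0.112), np.float64(0.1131)] ctr [ 0.5693 -0.0076  0.072 ]
scene ((270.3807678222656, 231.60385131835938), (87.8812026977539, 40.7831916809082), 15.255120277404785) ends y [np.float64(-0.1424), np.float64(-0.1211), np.float64(0.1096), np.float64(0.1167)] ctr [ 0.5841 -0.0071  0.072 ]
heads [array([0.5683, 0.0891, 0.0785]), array([ 0.5671, -0.0803,  0.0785])]
```

The slide measures about 23.5 mm (bar centre to stud mid is 12.0 mm, against 11.5 locked and 12.5 at the stop). Handing in.

```bash
python3 -c "
from workcell import bot
print(bot.finish_job())"
```

```text
the job is handed in; nothing more can be done
None
```

The brass fitting is lying released in the two V saddles. The large retaining bar went on over both stud heads and is slid along to its stop. I handed the job in at about 31.5 s, with the gripper empty and well clear.

**Last checks that agreed**
- **Stop:** the bar stopped after 23.8 mm of travel and did not move under a firmer push.
- **Top view after release:** the bar's position gives a slide of about 23.5 mm, between the locked point (23 mm) and the stop (24 mm). Both heads are at the slot ends.
- **Fitting:** both flanges hang outside the saddles. Wrist forces stayed within about 5 N at every reading I took.
- **Other things:** the bench items I could see in the last scene picture looked undisturbed. I did not measure them again.

**Checks that disagreed**
- **Scene camera:** it placed the final bar centre about 15 mm off in x, because the outline it measured also took in the rib and the fitting. I relied on the top view and the physical stop instead.
- **Lowering the fitting:** I first worked out the wrong seating height from a sign error. No contact showed at that height, so I continued down until the wrist felt the saddles.

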